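# Load the waiting blank into the matching die pocket

## Task

One blank, round or square, is waiting in the feed lane of the die loader; push the die shuttle (the sliding plate with the red post) right up to the end stop that brings the pocket of the same outline in line with the lane. Then slide the waiting blank along the lane, never lifting it off the deck, until it drops fully into that pocket and lies flat and flush. Leave the spare blank on its yellow-framed parking spot, and the tape roll, the bottle with the blue cap and the timer, where they are.

Things in the scene. Friction and masses are not known exactly. Their poses are not given: they have to be found in the camera images.
- feeder: Die loader, fixed, 310 x 282 mm, grey deck top 35 mm above the worktop. Origin at worktop height below the loading point, where a pocket stands when in line with the lane. The lane runs along its +y axis at x = 0: a blank waits near y = -150 mm and is slid to y = 0. The deck ends at y = -200 mm (open edge) and at y = -47 mm, where the shuttle, level with it, begins.
- lane_mouth (a point): Point on the deck midway between the two blue guide rails, where the straight lane begins (loader x = 0, y = -70 mm). Rails are 9 mm high and 73 mm apart from here to y = 0 (over the shuttle, 1 mm clear of it); on the other side they flare out to 92 mm apart at y = -105 mm.
- parking_spot (a point): Centre of the yellow-framed parking spot on the deck for the spare blank, on the robot's side of the lane (loader x = -112, y = -145 mm), level with the deck.
- shuttle (a joint): Position of the steel shuttle plate (186 x 114 x 20 mm, top level with the deck) along the loader's x axis, m. +0.046 (far end stop, positive is away from the robot): round pocket in line with the lane. -0.046 (near end stop): square pocket in line. It starts in between, stays where it is left and takes about 3 N to move.
- post_top (a point): Centre of the top of the shuttle's upright post with the red grip: grip 20 mm in diameter, top 41 mm above the deck and grip 22 mm long, on a 14 mm stem. It stands midway between the two pockets, 55 mm to the +y side of the loader's x axis, and moves with the shuttle.
- round_pocket (a point): Centre of the dark floor of the round pocket in the shuttle: 75 mm in diameter, 7 mm deep, floor 28 mm above the worktop.
- square_pocket (a point): Centre of the dark floor of the square pocket in the shuttle: 75 x 75 mm, 7 mm deep, floor 28 mm above the worktop, sides along the loader's axes.
- disc_blank: Round aluminium (silver) blank, 70 mm in diameter, 7 mm thick; origin at the centre of its underside, z up. Lies on the deck, either in the feed lane or on the parking spot.
- square_blank: Square copper (reddish) blank, 70 x 70 mm with 8 mm corner radii, 7 mm thick; origin at the centre of its underside, z up, x and y along its sides. Lies on the deck, either in the feed lane or on the parking spot.
- tape_roll: Roll of tape lying flat, 104 mm across, 25 mm high; a bystander. Origin at the centre of its underside.
- sample_bottle: White bottle with a blue cap, 50 mm across, 104 mm high; a bystander. Origin at the centre of its underside.
- timer: White digital timer, 42 x 70 x 59 mm; a bystander. Origin at the centre of its underside.
Mind the look-alikes: they are no part of the job. Several things have the shape of the disc_blank; the one meant has the colours described above. There is more than one size of the square_blank; the one meant has the size given above.

How it is judged:
At the end, for the whole second after the job is handed in: The blank from the lane lies in the pocket of its own outline: within 5 mm of its centre and 2 mm of its floor, tilt under 0.03 rad, at rest; shuttle within 2 mm of that end stop (round: joint > 0.044, square: < -0.044); spare blank on its parking spot, moved under 15 mm (((horizontal distance between disc_blank and round_pocket below 0.005 m and z of disc_blank in the frame of round_pocket between -0.002 and 0.002 m and angle between disc_blank's own z axis and vertical below 0.03 rad and linear speed of disc_blank below 0.01 m/s and value of joint shuttle above 0.044 m and distance of square_blank from where it was at the start of the episode below 0.015 m and x of square_blank in the frame of feeder below -0.08 m) or (horizontal distance between square_blank and square_pocket below 0.005 m and z of square_blank in the frame of square_pocket between -0.002 and 0.002 m and angle between square_blank's own z axis and vertical below 0.03 rad and linear speed of square_blank below 0.01 m/s and value of joint shuttle below -0.044 m and distance of disc_blank from where it was at the start of the episode below 0.015 m and x of disc_blank in the frame of feeder below -0.08 m))); the robot touches nothing.
It fails at once if a blank is lifted off the deck (its origin more than 15 mm above the deck) (height (world z) of any of disc_blank, square_blank above 0.05 m).
It fails at once if the tape roll, the blue-capped bottle or the timer is moved more than 30 mm (distance of any of tape_roll, sample_bottle, timer from where it was at the start of the episode above 0.03 m).
It also fails if it takes over 48 s, if anything falls off the work surface, if the arm or the gripper's body presses on something with over 40 N, if the wrist force passes 120 N, or if a joint passes its speed limit or range.

## Robot

A 7-joint arm with a two-finger parallel gripper is mounted at the origin on a cart in front of the work surface, level with it; the furniture and walls round the work are solid. World frame = base frame: x ahead of the robot, y to its left, z up, the work surface at z = 0. Lengths are in m, angles in rad, forces in N, time in s.
With the tool pointing down it reaches from about 0.425 to 0.925 m from the base axis. Payload 6.8 kg.
Tool frame: the origin (TCP) lies between the finger pads; the fingertips stand 14 mm ahead of it and the grasp point (between the pads) lies 5 mm behind it; z points along the fingers, y is the line along which they close (so a half turn about z gives the same grasp; the last joint's range is limited). The gripper opens to 85 mm and grips with 20 to 120 N. Pads are 22 mm wide; open, the fingers measure 114 mm over their backs; the gripper's body (76 mm by 85 mm) begins 54 mm behind the grasp point. The pads swing forward as they close: fully open they stand 13 mm farther back than shut.
Start: joints at [1.168, 0.477, 0.022, 1.555, -0.011, 1.109, -0.083], TCP at [0.196, -0.646, 0.245] pointing down, gripper open.
Joint ranges: [-2.96, 2.96], [-0.34, 2.1], [-1.41, 1.46], [0.24, 2.44], [-1.37, 4.51], [0.17, 1.92], [-2.96, 2.96]. Speed limits (rad/s): [2.39, 2.39, 3.14, 3.14, 3.14, 3.14, 3.14].

## Interface

Orientations are given as a rotation vector (axis times angle).
In Python, from bench import r, imaging gives the robot as it stands.
- The arm moves only by the tool apply_moves, never from a script. Its argument "moves" is a list of rows, each a list of 2 entries, a list of its own where there are three numbers: the shift along the tool's x, y, z in cm, then the turn about the tool's z in rad. In form: [[[tx, ty, tz], roll], ...]. A call has 1 to 10 rows; each row is the pose to reach, as a shift and turn from the pose commanded when the call began, along the tool's axes at that moment; what a row does not reach only later rows make up. A row lasts 1/12 s, in which the tool goes at most 41.7 mm and 7.16 degrees, less where a joint would pass 70% of its speed; a pose out of reach is approached as far as the arm can. A call with a gripper value outside its range is refused whole. "claw" is the opening, from 0 (shut) to 1 (fully open), set as the call begins (left out, the last holds). The fingers move at their own pace and stop on an object; "grip_force" is the grip in N (left out, the last holds). Time passes only in rows, so rows that repeat a pose let the fingers close. It gives the time, the measured TCP pose, the force and the opening at its end, in the units of the state.
- r.get_obs(): the state, without advancing time (a new reading comes with each control period).
- imaging.grab_frame(name): name is "scene" or "top"; returns a dict with "frame" (420x560x3 uint8, blue, green, red), "intrinsics" (3x3 intrinsics, pixels), "T" (4x4, takes a point from camera to world coordinates). Camera axes: x right, y up, looking along -z (the intrinsics and any distortion apply to the point x, -y, -z); pixel columns grow to the right and rows downward; lengths in m; the calibration is good to about 2 mm. A picture is of the moment at which its call begins. There is no depth.
- r.hand_in(): hands the job in, once; it reports no verdict.
The state is a dict: "clock": time; "joints": joint angles; "qvel": joint speeds; "tau": joint torques, N m; "tcp_pos": TCP position; "orientation": TCP orientation; "contact_force": force on the tool from outside, world axes, zero at the start; "moment": the same for the moment, N m; "grip_width": finger opening in m.
Only numpy, scipy, OpenCV 4.12 (cv2) and the standard library are available. Lean on these libraries where they do the work, as an engineer would, in place of code of your own. Each camera call takes 0.05 s, during which the arm holds its last target. There are 200 camera calls.

## Working session

There is one attempt and no reset: what is moved stays moved. The work goes in short steps, Python scripts to look and compute and a tool call to move; the robot and the scene stay as the last step left them, time stands still between calls to the robot, and variables do not carry over. Pictures are saved under pics/ and viewed, on a budget of 10 in all, crops included, one or two more only if the job needs it, and the job is handed in when it is done.

Besides the shell and the picture viewer there is one more tool, called after ">>>" as name(argument=value, ...) on one line, values as JSON. apply_moves: Moves the arm, as the interface text tells. Its arguments: {"type":"object","properties":{"moves":{"type":"array","items":{"type":"array"}},"claw":{"type":"number"},"grip_force":{"type":"number"}},"required":["moves"]}

```bash
ls; mkdir -p pics; python3 - <<'E'
from bench import r, imaging
import cv2
print(r.get_obs())
for n in ["scene","top"]:
    f=imaging.grab_frame(n); cv2.imwrite(f"pics/{n}0.png",f["frame"]); print(n,f["intrinsics"].tolist(),f["T"].round(4).tolist(),[k for k in f])
E
```

```text
pics
{'clock': 0.0, 'joints': array([ 1.16787549,  0.4777684 ,  0.02234973,  1.55648151, -0.01149544,
        1.10928491, -0.08311579]), 'qvel': array([ 0.00069697,  0.001037  ,  0.00048864, -0.00053552, -0.00102192,
        0.00245184,  0.0006177 ]), 'tau': array([-3.28936358e-05, -5.96455264e+01,  1.60788640e+00, -2.81197089e+01,
        1.25393926e-02,  9.43131658e-03,  8.30722584e-07]), 'tcp_pos': array([ 0.19594555, -0.64533111,  0.24433445]), 'orientation': array([-3.10577310e+00, -4.61166393e-01,  6.38789599e-04]), 'contact_force': array([ 0.28581758, -0.05223565,  0.03938814]), 'moment': array([-0.00168743, -0.01460793,  0.01111335]), 'grip_width': 0.08524574695599309}
scene [[501.6701024296454, 0.0, 277.7099672632392], [0.0, 501.6701024296454, 222.05684709064508], [0.0, 0.0, 1.0]] [[-0.9076, 0.2824, -0.3108, 0.1558], [-0.4194, -0.6482, 0.6356, 0.4323], [-0.022, 0.7072, 0.7067, 0.8614], [0.0, 0.0, 0.0, 1.0]] ['frame', 'intrinsics', 'T']
top [[463.5119870072509, 0.0, 279.70207969836065], [0.0, 463.5119870072509, 207.16192575655043], [0.0, 0.0, 1.0]] [[0.0008, 0.983, -0.1836, 0.3137], [-0.9996, 0.006, 0.0278, -0.2607], [0.0285, 0.1835, 0.9826, 1.0812], [0.0, 0.0, 0.0, 1.0]] ['frame', 'intrinsics', 'T']
```

View pics/top0.png

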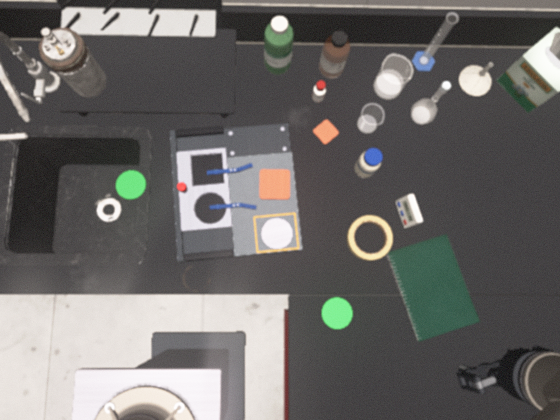

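View pics/scene0.png

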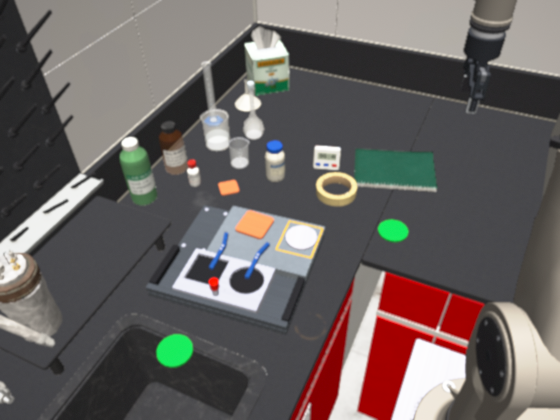

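The copper/orange square blank is in the lane at top (275,184) and the silver disc is on the parking spot at (277,233), so the square pocket at (208,168) is the target and the shuttle must go to the near stop. Look-alikes are the two green discs at (131,184) and (337,313), and the small orange square at (326,131), which is too small. Next I measure and make a confirming crop.

```bash
cat > h.py <<'E'
import numpy as np, cv2
from bench import r, imaging
def grab(n="top"):
    f=imaging.grab_frame(n); return f["frame"],np.array(f["intrinsics"]),np.array(f["T"])
def ray(px,K,T,z):
    px=np.atleast_2d(px).astype(float)
    d=np.c_[(px[:,0]-K[0,2])/K[0,0],-(px[:,1]-K[1,2])/K[1,1],-np.ones(len(px))]@T[:3,:3].T
    return T[:3,3]+d*((z-T[2,3])/d[:,2])[:,None]
def proj(P,K,T):
    c=(np.atleast_2d(P)-T[:3,3])@T[:3,:3]; return np.c_[K[0,2]-K[0,0]*c[:,0]/c[:,2],K[1,2]+K[1,1]*c[:,1]/c[:,2]]
def hsvmask(im,lo,hi,box=None):
    m=cv2.inRange(cv2.cvtColor(im,cv2.COLOR_BGR2HSV),lo,hi)
    if box: k=np.zeros_like(m);x0,y0,x1,y1=box;k[y0:y1,x0:x1]=255;m&=k
    return m
def blobs(m,amin=15):
    cs,_=cv2.findContours(m,cv2.RETR_EXTERNAL,cv2.CHAIN_APPROX_NONE)
    return sorted([c for c in cs if cv2.contourArea(c)>=amin],key=cv2.contourArea,reverse=True)
def rect(c,K,T,z):
    w=ray(c[:,0,:],K,T,z)[:,:2]
    (cx,cy),(a,b),th=cv2.minAreaRect((w*1000).astype(np.float32))
    return np.round([cx,cy,a,b,th],1)
E
python3 - <<'E'
from h import *
im,K,T=grab()
box=(165,115,310,270)
for name,lo,hi,z in [("copper",(3,100,120),(16,255,255),.042),("yellow",(17,90,90),(32,255,255),.0355),("blue",(100,120,60),(125,255,255),.044),("red",(0,150,100),(3,255,255),.076)]:
    for c in blobs(hsvmask(im,lo,hi,box),8)[:3]:
        print(name,c[:,0].mean(0).round(1),cv2.contourArea(c),rect(c,K,T,z))
g=cv2.cvtColor(im,cv2.COLOR_BGR2GRAY)
m=np.zeros_like(g); m[150:225,190:229]=(g[150:225,190:229]<70)*255
for c in blobs(m,100)[:3]: print("dark",c[:,0].mean(0),cv2.contourArea(c),rect(c,K,T,.035))
cv2.imwrite("pics/crop1.png",cv2.resize(im[110:275,160:350],None,fx=4,fy=3.6,interpolation=cv2.INTER_CUBIC)[:, :760])
E
```

```text
copper [274.2 184. ] 799.0 [ 5.622e+02 -2.783e+02  6.630e+01  6.710e+01  5.000e-01]
yellow [275.9 232.5] 1494.0 [ 450.7 -281.3   84.6   96.8    5.8]
blue [217.3 171.3] 41.5 [ 5.901e+02 -1.468e+02  7.100e+00  4.820e+01  5.000e-01]
blue [220.3 206.1] 34.5 [ 5.082e+02 -1.556e+02  6.900e+00  4.750e+01  4.000e-01]
blue [244.  167.2] 16.0 [ 600.8 -207.3    4.7   34.3   21.8]
red [181.2 186.8] 38.5 [ 5.455e+02 -7.080e+01  1.360e+01  1.780e+01  4.000e-01]
```

View pics/crop1.png

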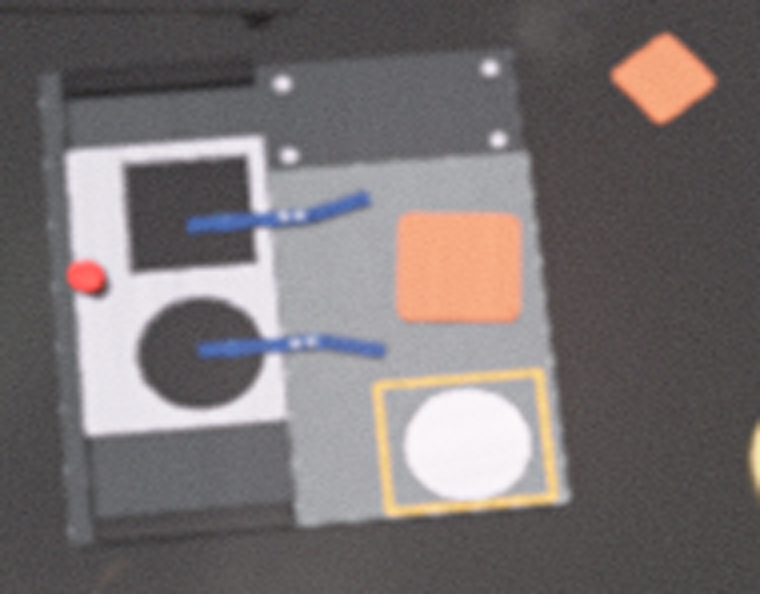

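The crop confirms it: a copper square of about 67 x 66 mm sits in the lane, and the silver disc sits in the yellow frame. From the frame centre and the rails, the loader origin is about (0.5475, -0.1257) with yaw about 5.9°. The check points agree: post at y=+54.8 (55 expected), rail midline at x≈-1, blank at (-1,-153). The blank's yaw is about 5° off the loader.

Plan: straddle the post with the fingers partly open and drag it to the near stop, then square up the blank and push it.

```bash
cat >> h.py <<'E'
from scipy.spatial.transform import Rotation as Ro
O=np.array([.5475,-.1257]); YAW=np.radians(5.9)
def RL(): c,s=np.cos(YAW),np.sin(YAW); return np.array([[c,-s],[s,c]])
def to_l(p): return RL().T@(np.asarray(p)[:2]-O)
def plan(lx,ly,z,tip=None):
    """tool shift (cm) and roll to TCP target at loader x,y (mm), world z (mm), tool x along loader +y"""
    s=r.get_obs(); M=Ro.from_rotvec(s["orientation"]).as_matrix()
    w=np.r_[O+RL()@np.array([lx,ly])/1e3,z/1e3]
    yaw=np.arctan2(M[1,0],M[0,0]); d=(YAW+np.pi/2-yaw+np.pi)%(2*np.pi)-np.pi
    print("target",(lx,ly,z),"shift cm",(M.T@(w-s["tcp_pos"])*100).round(2),"roll",round(-d,3))
def st():
    s=r.get_obs(); print("t",round(s["clock"],2),"L mm",(to_l(s["tcp_pos"])*1e3).round(1),"z",(s["tcp_pos"][2]*1e3).round(1),"F",s["contact_force"].round(1),"w",round(s["grip_width"]*1e3,1),"tilt",np.degrees(np.arccos(-Ro.from_rotvec(s["orientation"]).as_matrix()[2,2])).round(2))
E
python3 - <<'E'
from h import *
st(); plan(3.5,55,150)
plan(3.5,55,245)
E
```

```text
t 0.15 L mm [-403.1 -480.9] z 244.6 F [-0.4  0.7 -0.2] w 85.4 tilt 0.08
target (3.5, 55, 150) shift cm [ 50.13 -44.84   9.51] roll -1.379
target (3.5, 55, 245) shift cm [ 5.013e+01 -4.485e+01  1.000e-02] roll -1.379
```

>>> apply_moves(moves=[[[3,-2.7,0],-0.08],[[6,-5.4,0],-0.16],[[9,-8.1,0],-0.24],[[12,-10.8,0],-0.32],[[15,-13.5,0],-0.4],[[18,-16.2,0],-0.48],[[21,-18.9,0],-0.56],[[24,-21.6,0],-0.64],[[27,-24.3,0],-0.72],[[30,-27,0],-0.8]], claw=0.4)

```text
clock: 0.98
tcp_pos: [0.4052, -0.2986, 0.2453]
orientation: [2.679, 1.64, -0.0]
contact_force: [1.0, 0.4, 0.0]
grip_width: 0.0343
```

```bash
python3 -c "
from h import *
st(); plan(3.5,55,150)"
```

```text
t 0.98 L mm [-159.3 -157.3] z 245.3 F [1.  0.4 0. ] w 34.3 tilt 0.01
target (3.5, 55, 150) shift cm [26.68  2.11  9.53] roll -0.575
```

>>> apply_moves(moves=[[[3,0.2,0],-0.08],[[6,0.5,0],-0.16],[[9,0.7,1],-0.24],[[12,0.9,2],-0.32],[[15,1.2,3],-0.4],[[18,1.4,4.5],-0.48],[[21,1.7,6],-0.54],[[24,1.9,7.5],-0.575],[[26.7,2.1,9.5],-0.575],[[26.7,2.1,9.5],-0.575]])

```text
clock: 1.82
tcp_pos: [0.5462, -0.0662, 0.1473]
orientation: [-2.097, -2.333, -0.002]
contact_force: [-0.8, -0.0, 0.1]
grip_width: 0.0339
```

```bash
python3 -c "
from h import *
st(); plan(3.5,55,64)
im,K,T=grab('scene'); cv2.imwrite('pics/s1.png',cv2.resize(im[150:340,120:350],None,fx=3,fy=3))
im,K,T=grab(); cv2.imwrite('pics/t1.png',im)"
```

```text
t 1.82 L mm [ 4.8 59.3] z 147.3 F [-0.8 -0.   0.1] w 33.9 tilt 0.3
target (3.5, 55, 64) shift cm [-0.47 -0.12  8.33] roll 0.004
```

View pics/s1.png

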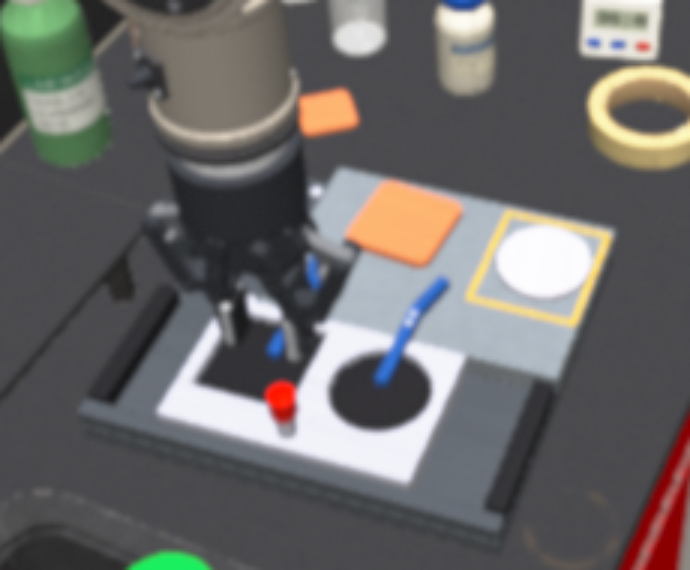

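The scene crop shows the fingers at (228,325) and (292,345), above and behind the red post top at (282,398). I check the post across both views before descending.

```bash
python3 -c "
from h import *
im=cv2.imread('pics/scene0.png'); f=imaging.grab_frame('scene'); K=f['intrinsics'];T=f['T']
m=hsvmask(im,(0,150,100),(3,255,255),(200,270,230,300))|hsvmask(im,(176,150,100),(180,255,255),(200,270,230,300))
for c in blobs(m,5): print(cv2.boundingRect(c),c[:,0].mean(0))
s=r.get_obs()['tcp_pos']
print('tip proj in crop',(proj(s-[0,0,.014],K,T)-[120,150])*3)
p=np.r_[O+RL()@[.0035,.055],.076]; print('post pred',proj(p,K,T), proj(p-[0,0,.022],K,T))
st(); plan(3.5,55,64)
"
```

```text
(208, 277, 10, 13) [213.29411765 282.67647059]
tip proj in crop [[274.9511467  335.19837752]]
post pred [[214.55425119 282.24068148]] [[215.76490527 289.03314874]]
t 1.97 L mm [ 3.3 52.7] z 150.0 F [ 1.1 -0.2 -0.1] w 34.2 tilt 0.07
target (3.5, 55, 64) shift cm [0.23 0.03 8.6 ] roll -0.004
```

>>> apply_moves(moves=[[[0.1,0,2],0],[[0.2,0,4],0],[[0.2,0,6],0],[[0.2,0,7.5],0],[[0.2,0,8.6],0],[[0.2,0,8.6],0],[[0.2,0,8.6],0]])

```text
clock: 2.55
tcp_pos: [0.5455, -0.0717, 0.0647]
orientation: [2.11, 2.327, -0.001]
contact_force: [-0.7, 0.4, 1.0]
grip_width: 0.0341
```

```bash
python3 -c "
from h import *
st(); plan(-46,55,64)"
```

```text
t 2.55 L mm [ 3.6 53.9] z 64.7 F [-0.7  0.4  1. ] w 34.1 tilt 0.03
target (-46, 55, 64) shift cm [ 0.08 -4.96  0.07] roll -0.005
```

>>> apply_moves(moves=[[[0.1,-0.6,0],0],[[0.1,-1.2,0],0],[[0.1,-1.8,0],0],[[0.1,-2.4,0],0],[[0.1,-3.0,0],0],[[0.1,-3.6,0],0],[[0.1,-4.2,0],0],[[0.1,-4.8,0],0],[[0.1,-5.2,0],0],[[0.1,-5.2,0],0]])

```text
clock: 3.38
tcp_pos: [0.4918, -0.0749, 0.0639]
orientation: [-2.108, -2.327, 0.003]
contact_force: [0.6, -0.3, 0.7]
grip_width: 0.0345
```

>>> apply_moves(moves=[[[0,-0.2,0],0],[[0,-0.4,0],0],[[0,-0.4,0],0]])

```text
clock: 3.63
tcp_pos: [0.4895, -0.0751, 0.064]
orientation: [-2.108, -2.328, -0.0]
contact_force: [4.4, -0.9, -1.9]
grip_width: 0.0338
```

```bash
python3 -c "
from h import *
st()"
```

```text
t 3.63 L mm [-52.5  56.3] z 64.0 F [ 4.4 -0.9 -1.9] w 33.8 tilt 0.03
```

>>> apply_moves(moves=[[[0,-0.1,0],0],[[0,-0.2,0],0],[[0,-0.3,0],0],[[0,-0.3,0],0]])

```text
clock: 3.97
tcp_pos: [0.4893, -0.0751, 0.0645]
orientation: [2.106, 2.327, 0.007]
contact_force: [10.5, 0.8, -9.2]
grip_width: 0.0341
```

```bash
python3 -c "
from h import *
st()"
```

```text
t 3.97 L mm [-52.7  56.3] z 64.5 F [10.5  0.8 -9.2] w 34.1 tilt 0.29
```

The stop is reached: 10.5 N with no further motion, which puts the post at x≈-46. I back off, lift and head for the blank.

>>> apply_moves(moves=[[[0,0.5,0],0],[[0,0.8,0],0],[[0,0.8,-2.5],0],[[0,0.8,-5.5],0],[[-2,1.5,-8.5],0],[[-5,2.5,-9],0],[[-8.5,3.5,-9],0],[[-12,4.5,-9],0],[[-15.5,5.2,-9],0],[[-19,5.2,-9],0]])

```text
clock: 4.8
tcp_pos: [0.5575, -0.2604, 0.1539]
orientation: [-2.107, -2.328, 0.0]
contact_force: [0.6, 0.2, 0.3]
grip_width: 0.0343
```

```bash
python3 -c "
from h import *
im,K,T=grab('top')
box=(165,115,310,270)
for c in blobs(hsvmask(im,(3,100,120),(16,255,255),box),8)[:2]: print(c[:,0].mean(0),rect(c,K,T,.042))
for c in blobs(hsvmask(im,(0,150,100),(3,255,255),box),8)[:2]: q=c[:,0].mean(0);print('red',q,to_l(ray(q,K,T,.076)[0]))
im2,K2,T2=grab('scene')
for c in blobs(hsvmask(im2,(3,100,120),(16,255,255),(200,190,300,260)),100)[:2]: print('scene',rect(c,K2,T2,.042),to_l(rect(c,K2,T2,.042)[:2]/1e3)*1e3)
a=np.hstack([im[110:275,160:320],im2[190:355,150:330]]); cv2.imwrite('pics/c2.png',cv2.resize(a,None,fx=2.3,fy=2.3,interpolation=cv2.INTER_CUBIC))
st(); plan(-1,-153,120)"
```

```text
red [182.5        209.45454545] [-0.04705315  0.05479816]
scene [ 563.  -278.6   74.6   70.6   89.6] [  -0.29908521 -153.68334506]
t 4.9 L mm [  -6.8 -141.5] z 153.2 F [-0.3  0.3  0.1] w 34.0 tilt 0.24
target (-1, -153, 120) shift cm [-1.13  0.6   3.32] roll -0.013
```

View pics/c2.png

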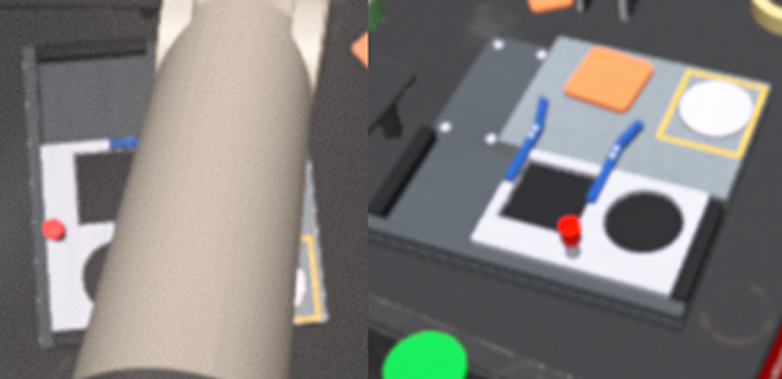

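The post now reads x=-47, y=55, so the shuttle is at the near stop. The blank is at about (-0.5,-153.5) in both views. I straddle the blank with open fingers, touch down softly to find the tip height, then squeeze to square it up.

>>> apply_moves(moves=[[[-0.6,0.3,1],-0.01],[[-1.1,0.6,3],-0.01],[[-1.1,0.6,5.5],-0.01],[[-1.1,0.6,8],-0.01],[[-1.1,0.6,9.8],-0.01],[[-1.1,0.6,10],-0.01],[[-1.1,0.6,10.2],-0.01],[[-1.1,0.6,10.2],-0.01]], claw=1.0, grip_force=20)

```text
clock: 5.57
tcp_pos: [0.5645, -0.2689, 0.0524]
orientation: [-2.095, -2.34, -0.0]
contact_force: [0.2, 0.4, 0.5]
grip_width: 0.0857
```

```bash
python3 -c "
from h import *
st();plan(-1,-153,45)"
```

```text
t 5.57 L mm [   2.2 -144.2] z 52.4 F [0.2 0.4 0.5] w 85.7 tilt 0.04
target (-1, -153, 45) shift cm [-0.88 -0.33  0.74] roll 0.007
```

>>> apply_moves(moves=[[[-0.4,-0.15,0],0],[[-0.9,-0.3,0],0],[[-0.9,-0.3,0.2],0],[[-0.9,-0.3,0.4],0],[[-0.9,-0.3,0.6],0],[[-0.9,-0.3,0.6],0]])

```text
clock: 6.07
tcp_pos: [0.5621, -0.2789, 0.046]
orientation: [-2.097, -2.339, 0.0]
contact_force: [-0.5, 0.3, -0.5]
grip_width: 0.0853
```

>>> apply_moves(moves=[[[0,0,0.2],0],[[0,0,0.3],0],[[0,0,0.3],0]])

```text
clock: 6.32
tcp_pos: [0.5622, -0.2789, 0.043]
orientation: [-2.097, -2.339, 0.0]
contact_force: [0.3, -0.3, -0.5]
grip_width: 0.0853
```

```bash
python3 -c "
from h import *
st();plan(-1,-153,45)"
```

```text
t 6.32 L mm [  -1.1 -153.9] z 43.0 F [ 0.3 -0.3 -0.5] w 85.3 tilt 0.03
target (-1, -153, 45) shift cm [ 0.09  0.01 -0.2 ] roll 0.006
```

>>> apply_moves(moves=[[[0,0,0.15],0],[[0,0,0.3],0],[[0,0,0.3],0]])

```text
clock: 6.57
tcp_pos: [0.5621, -0.279, 0.0399]
orientation: [-2.097, -2.339, 0.0]
contact_force: [-0.6, 0.0, -0.5]
grip_width: 0.0855
```

>>> apply_moves(moves=[[[0,0,0],0],[[0,0,0],0],[[0,0,0],0]], claw=0.75)

```text
clock: 6.82
tcp_pos: [0.5631, -0.2792, 0.0413]
orientation: [2.096, 2.338, 0.001]
contact_force: [-0.3, -0.2, 4.3]
grip_width: 0.0709
```

```bash
python3 -c "
from h import *
st()"
```

```text
t 6.82 L mm [  -0.2 -154.3] z 41.3 F [-0.3 -0.2  4.3] w 70.9 tilt 0.09
```

The fingers closed to 70.9 mm, so the blank is squared to the lane. The small +4 N shows the tips touching the deck at TCP z≈0.041. Now I release, lift and go behind the blank.

>>> apply_moves(moves=[[[0,0,0],0],[[0,0,0],0],[[0,0,-0.5],0],[[0,0,-2],0],[[0,0,-4],0],[[-2,0,-4],0],[[-4,0,-4],0],[[-5.6,0,-4],0],[[-5.6,0,-4],0],[[-5.6,0,-4],0]], claw=1.0)

```text
clock: 7.65
tcp_pos: [0.5678, -0.3359, 0.0799]
orientation: [-2.1, -2.336, 0.001]
contact_force: [-0.4, 0.7, 0.8]
grip_width: 0.0855
```

>>> apply_moves(moves=[[[0,0,0],0],[[0,0,0],0],[[0,0,0],0]], claw=0.38)

```text
clock: 7.9
tcp_pos: [0.5686, -0.3334, 0.0802]
orientation: [-2.095, -2.34, -0.001]
contact_force: [-0.7, 0.0, -0.1]
grip_width: 0.0515
```

```bash
python3 -c "
from h import *
st(); plan(-1,-209,49)
im2,K2,T2=grab('scene')
for c in blobs(hsvmask(im2,(3,100,120),(16,255,255),(200,190,300,260)),100)[:2]: q=rect(c,K2,T2,.042);print('scene',cv2.contourArea(c),q,to_l(q[:2]/1e3)*1e3)
cv2.imwrite('pics/s3.png',cv2.resize(im2[150:310,180:350],None,fx=3.5,fy=3.5,interpolation=cv2.INTER_CUBIC))
"
```

```text
t 7.9 L mm [  -0.4 -208.7] z 80.2 F [-0.7  0.  -0.1] w 51.5 tilt 0.05
target (-1, -209, 49) shift cm [-0.03 -0.06  3.12] roll 0.008
scene 634.0 [ 563.  -278.6   74.6   70.6   89.6] [  -0.29908521 -153.68334506]
```

View pics/s3.png

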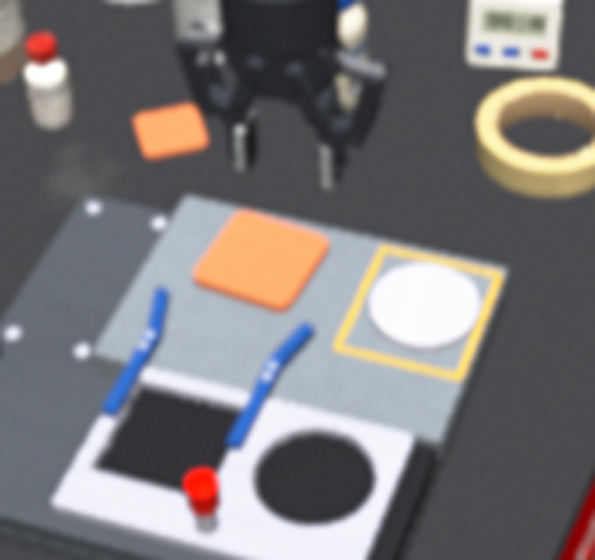

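The blank's contour is unchanged and its edges still sit several degrees off the yellow frame, so the brief squeeze did not square it. I grip again, slightly higher and for longer.

>>> apply_moves(moves=[[[0,0,0],0],[[1,0,0],0],[[3,0,0],0.005],[[5,0,0],0.008],[[5.6,0,0],0.008],[[5.6,0,1],0.008],[[5.6,0,2.5],0.008],[[5.6,0,3.4],0.008],[[5.6,0,3.8],0.008],[[5.6,0,3.8],0.008]], claw=1.0)

```text
clock: 8.78
tcp_pos: [0.5613, -0.2796, 0.0407]
orientation: [-2.106, -2.328, 0.002]
contact_force: [0.5, 0.1, -0.3]
grip_width: 0.0852
```

>>> apply_moves(moves=[[[0,0,0],0],[[0,0,0],0],[[0,0,0],0],[[0,0,0],0],[[0,0,0],0],[[0,0,0],0]], claw=0.7, grip_force=40)

```text
clock: 9.28
tcp_pos: [0.5627, -0.2797, 0.0433]
orientation: [2.106, 2.329, -0.0]
contact_force: [-1.6, -0.1, 5.3]
grip_width: 0.0691
```

```bash
python3 -c "
from h import *
st();plan(-1,-153,45)"
```

```text
t 9.28 L mm [  -0.8 -154.7] z 43.3 F [-1.6 -0.1  5.3] w 69.1 tilt 0.08
target (-1, -153, 45) shift cm [ 0.17 -0.02 -0.17] roll -0.002
```

>>> apply_moves(moves=[[[0,0,0],0],[[0,0,0],0],[[0,0,0],0],[[0,0,-1.5],0],[[0,0,-3.5],0],[[-2,0,-3.5],0],[[-4,0,-3.5],0],[[-5.6,0,-3.5],0],[[-5.6,0,-3.5],0],[[-5.6,0,-3.5],0]], claw=1.0)

```text
clock: 10.12
tcp_pos: [0.5674, -0.3358, 0.0767]
orientation: [-2.109, -2.328, 0.0]
contact_force: [-0.7, 0.8, -0.1]
grip_width: 0.0856
```

>>> apply_moves(moves=[[[0,0,0],0],[[0,0,0],0],[[0,0,0],0],[[0,0,0],0]], claw=0.38)

```text
clock: 10.45
tcp_pos: [0.5682, -0.3338, 0.0773]
orientation: [-2.105, -2.332, -0.0]
contact_force: [0.4, -0.7, 0.1]
grip_width: 0.0387
```

```bash
python3 -c "
from h import *
st(); plan(-1,-209,49)
im2,K2,T2=grab('scene')
for c in blobs(hsvmask(im2,(3,100,120),(16,255,255),(200,190,300,260)),100)[:2]:
  q=rect(c,K2,T2,.042);print('scene',cv2.contourArea(c),q,to_l(q[:2]/1e3)*1e3)
for c in blobs(hsvmask(im2,(17,90,90),(32,255,255),(250,200,340,270)),100)[:2]:
  q=rect(c,K2,T2,.0355);print('yellow',cv2.contourArea(c),q,to_l(q[:2]/1e3)*1e3)
cv2.imwrite('pics/s4.png',cv2.resize(im2[150:310,180:350],None,fx=3.5,fy=3.5,interpolation=cv2.INTER_CUBIC))
"
```

```text
t 10.45 L mm [  -0.8 -209.1] z 77.3 F [ 0.4 -0.7  0.1] w 38.7 tilt 0.03
target (-1, -209, 49) shift cm [ 0.01 -0.02  2.83] roll -0.001
scene 638.5 [ 562.9 -278.3   74.4   71.1   88.8] [  -0.36771773 -153.37465496]
yellow 107.5 [ 452.1 -283.6   86.    98.     5.3] [-111.12559031 -147.25716681]
```

View pics/s4.png

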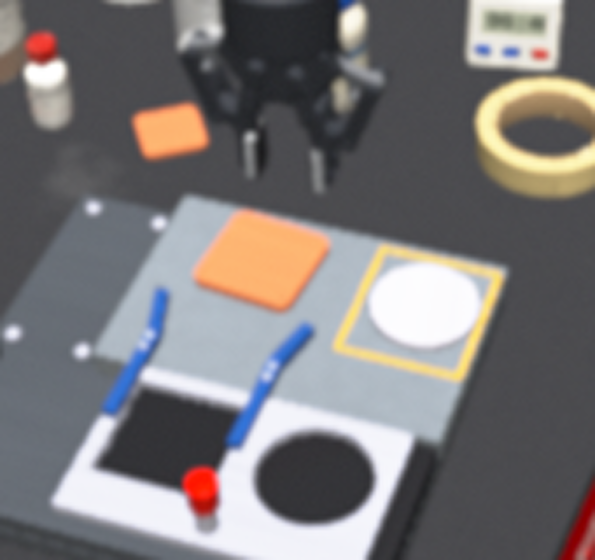

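```bash
cat > y.py <<'E'
from h import *
def yaw(im,K,T,box):
    m=hsvmask(im,(3,100,120),(16,255,255),box); c=blobs(m,100)[0]
    w=ray(c[:,0],K,T,.042)[:,:2]; ctr=w.mean(0)
    best=[]
    for k in range(4):  # points nearest each side's middle, line fit
        for base in [0]:
            a=np.radians(base+90*k); n=np.array([np.cos(a),np.sin(a)]); t=np.array([-n[1],n[0]])
            s=w[(abs((w-ctr)@t)<.022)&((w-ctr)@n>.02)]
            vx,vy,_,_=cv2.fitLine((s*1000).astype(np.float32),cv2.DIST_HUBER,0,.01,.01).ravel()
            best.append(round(float((np.degrees(np.arctan2(vy,vx))+45)%90-45),1))
    return best,len(w)
E
python3 - <<'E'
from y import *
f=imaging.grab_frame('scene');g=imaging.grab_frame('top')
for n in ['scene0','s']:
    im=cv2.imread('pics/scene0.png') if n=='scene0' else f['frame']
    print(n,yaw(im,f['intrinsics'],f['T'],(200,190,300,260)))
print('top0',yaw(cv2.imread('pics/top0.png'),g['intrinsics'],g['T'],(250,160,300,205)))
st()
E
```

```text
scene0 ([-0.2, -0.3, -0.3, -1.0], 88)
s ([0.9, -0.3, -1.6, -1.3], 87)
top0 ([0.5, 0.5, 0.4, -2.8], 108)
t 10.6 L mm [  -1.  -209.7] z 77.3 F [-0.1 -0.   0.4] w 32.1 tilt 0.0
```

The blank's yaw is unchanged, about 6° from the lane, so the fingers only rubbed and never gripped it. The two-finger push from behind will square its rear edge instead. I descend behind it.

>>> apply_moves(moves=[[[0,0,1],0],[[0,0,2],0],[[0,0,2.5],0],[[0,0,2.8],0],[[0,0,2.8],0],[[0,0,2.8],0]])

```text
clock: 11.1
tcp_pos: [0.5679, -0.3347, 0.0489]
orientation: [-2.106, -2.33, 0.0]
contact_force: [0.2, 0.7, -0.1]
grip_width: 0.0325
```

```bash
python3 -c "
from h import *
st();plan(-1,-200,48)"
```

```text
t 11.1 L mm [  -1.2 -210. ] z 48.9 F [ 0.2  0.7 -0.1] w 32.5 tilt 0.03
target (-1, -200, 48) shift cm [1.   0.02 0.1 ] roll -0.002
```

>>> apply_moves(moves=[[[0.5,0,0],0],[[0.9,0,0],0],[[1.3,0,0],0],[[1.7,0,0],0],[[2.1,0,0],0],[[2.5,0,0],0],[[2.9,0,0],0],[[3.2,0,0],0],[[3.5,0,0],0],[[3.5,0,0],0]])

```text
clock: 11.93
tcp_pos: [0.5645, -0.2991, 0.0494]
orientation: [-2.105, -2.331, -0.0]
contact_force: [0.6, 0.5, -0.4]
grip_width: 0.0328
```

```bash
python3 -c "
from y import *
st()
f=imaging.grab_frame('scene')
im=f['frame'];K=f['intrinsics'];T=f['T']
c=blobs(hsvmask(im,(3,100,120),(16,255,255),(200,190,300,290)),100)[0];q=rect(c,K,T,.042);print(q,to_l(q[:2]/1e3)*1e3,yaw(im,K,T,(200,190,300,290)))
cv2.imwrite('pics/s5.png',cv2.resize(im[150:310,180:350],None,fx=3.5,fy=3.5,interpolation=cv2.INTER_CUBIC))
"
```

```text
t 11.93 L mm [  -0.9 -174.2] z 49.4 F [ 0.6  0.5 -0.4] w 32.8 tilt 0.02
[ 556.8 -254.9   69.6   76.7    5.5] [  -4.03005955 -129.47157456] ([6.5, 5.9, 4.2, 8.0], 93)
```

View pics/s5.png

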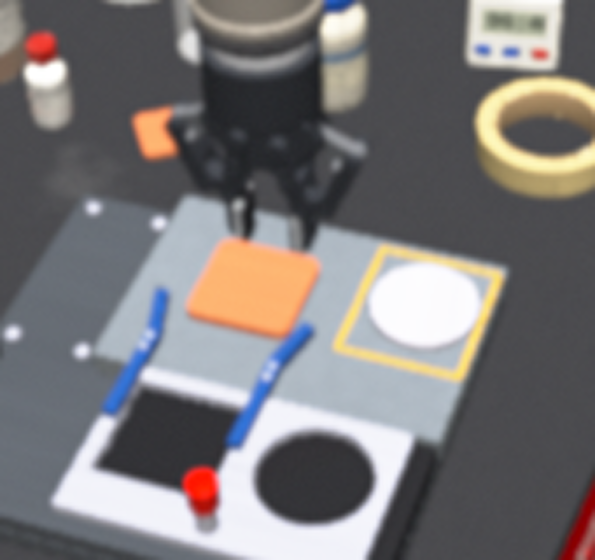

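The blank is now square to the lane (yaw about 5.9°, parallel to the frame) but about 3 mm towards -x. I steer by +3 mm while pushing into the mouth.

>>> apply_moves(moves=[[[0.5,0.03,0],0],[[1.0,0.07,0],0],[[1.5,0.1,0],0],[[2.0,0.15,0],0],[[2.5,0.2,0],0],[[3.0,0.23,0],0],[[3.5,0.27,0],0],[[4.0,0.3,0],0],[[4.4,0.3,0],0],[[4.6,0.3,0],0]])

```text
clock: 12.82
tcp_pos: [0.5628, -0.2529, 0.0493]
orientation: [-2.105, -2.331, -0.0]
contact_force: [-0.2, -1.1, 0.7]
grip_width: 0.0326
```

```bash
python3 -c "
from y import *
st()
f=imaging.grab_frame('scene')
im=f['frame'];K=f['intrinsics'];T=f['T']
c=blobs(hsvmask(im,(3,100,120),(16,255,255),(180,190,300,310)),100)[0];q=rect(c,K,T,.042);print(q,to_l(q[:2]/1e3)*1e3,yaw(im,K,T,(180,190,300,310)))
"
```

```text
t 12.82 L mm [   2.1 -128.1] z 49.3 F [-0.2 -1.1  0.7] w 32.6 tilt 0.02
[ 556.1 -208.5   70.3   76.     3.3] [ 4.32221812e-02 -8.32454091e+01] ([4.3, 5.0, 3.0, 8.6], 96)
```

>>> apply_moves(moves=[[[0.5,0,0],0],[[1.0,0,0],0],[[1.5,0,0],0],[[2.0,0,0],0],[[2.5,0,0],0],[[3.0,0,0],0],[[3.5,0,0],0],[[4.0,0,0],0],[[4.4,0,0],0],[[4.6,0,0],0]])

```text
clock: 13.7
tcp_pos: [0.5582, -0.2072, 0.0493]
orientation: [-2.106, -2.331, -0.0]
contact_force: [-0.6, -0.7, -0.6]
grip_width: 0.0322
```

```bash
python3 -c "
from y import *
st()
f=imaging.grab_frame('scene')
im=f['frame'];K=f['intrinsics'];T=f['T']
c=blobs(hsvmask(im,(3,100,120),(16,255,255),(170,190,300,320)),100)[0];q=rect(c,K,T,.042);print(q,to_l(q[:2]/1e3)*1e3,yaw(im,K,T,(170,190,300,320)))
"
```

```text
t 13.7 L mm [  2.2 -82.2] z 49.3 F [-0.6 -0.7 -0.6] w 32.2 tilt 0.01
[ 552.6 -161.2   69.2   77.5    5.7] [  1.42384931 -35.83619195] ([7.2, 6.1, 5.0, 8.7], 102)
```

>>> apply_moves(moves=[[[0.4,0,0],0],[[0.8,0,0],0],[[1.2,0,0],0],[[1.6,0,0],0],[[2.0,0,0],0],[[2.4,0,0],0],[[2.8,0,0],0],[[3.2,0,0],0],[[3.5,0,0],0],[[3.5,0,0],0]])

```text
clock: 14.58
tcp_pos: [0.5547, -0.1722, 0.0493]
orientation: [-2.105, -2.332, -0.001]
contact_force: [-0.4, 0.0, 0.8]
grip_width: 0.0327
```

```bash
python3 -c "
from y import *
st()
f=imaging.grab_frame('scene')
im=f['frame'];K=f['intrinsics'];T=f['T']
cv2.imwrite('pics/s6.png',cv2.resize(im[190:330,160:330],None,fx=4,fy=4,interpolation=cv2.INTER_CUBIC))
"
```

```text
t 14.58 L mm [  2.3 -47. ] z 49.3 F [-0.4  0.   0.8] w 32.7 tilt 0.03
```

View pics/s6.png

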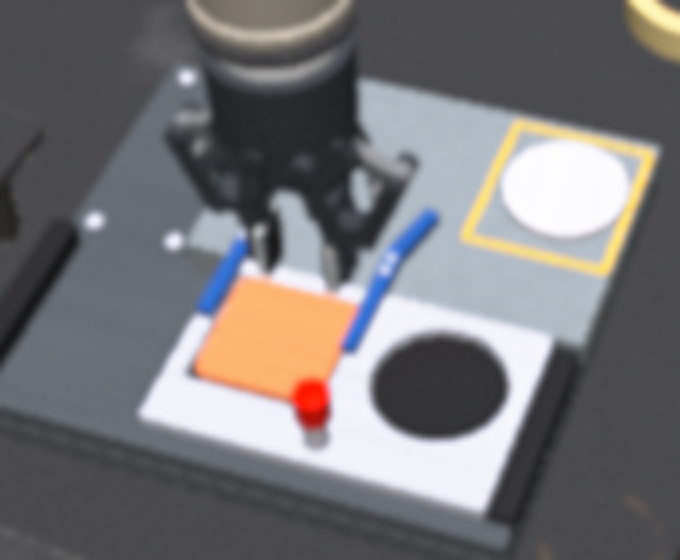

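The blank covers the pocket, with a thin dark slit at its front left corner (190,372). I push a few mm more, then retreat and check.

>>> apply_moves(moves=[[[0.15,0,0],0],[[0.3,0,0],0],[[0.45,0,0],0],[[0.45,0,0],0],[[0,0,0],0],[[-0.5,0,0],0],[[-0.5,0,0],0]])

```text
clock: 15.22
tcp_pos: [0.5552, -0.1802, 0.0493]
orientation: [2.108, 2.328, -0.001]
contact_force: [0.6, -0.4, -0.3]
grip_width: 0.0325
```

>>> apply_moves(moves=[[[0,0,-1.5],0],[[-1,0,-4],0],[[-4,0,-7],0],[[-8,0,-10],0],[[-12,0,-13],0],[[-16,0,-14],0],[[-19,0,-14],0],[[-22,0,-14],0],[[-25,0,-14],0],[[-25,0,-14],0]])

```text
clock: 16.05
tcp_pos: [0.5776, -0.4363, 0.1888]
orientation: [2.116, 2.319, -0.006]
contact_force: [-1.4, -1.8, -0.5]
grip_width: 0.0328
```

```bash
python3 -c "
from y import *
st()
f=imaging.grab_frame('scene')
im=f['frame'];K=f['intrinsics'];T=f['T']
c=blobs(hsvmask(im,(3,100,120),(16,255,255),(170,190,300,320)),100)[0]
for z in (.035,.042): q=rect(c,K,T,z);print(z,q,to_l(q[:2]/1e3)*1e3)
g,K,T=grab()
c=blobs(hsvmask(g,(3,100,120),(16,255,255),(165,115,260,270)),100)
for c in c[:1]: q=rect(c,K,T,.035);print('top',q,to_l(q[:2]/1e3)*1e3)
for c in blobs(hsvmask(g,(0,150,100),(3,255,255),(165,115,250,270)),8)[:1]: print('red',to_l(ray(c[:,0].mean(0),K,T,.076)[0]))
h=lambda a:cv2.resize(a,(390,400),interpolation=cv2.INTER_CUBIC)
cv2.imwrite('pics/s7.png',np.hstack([h(im[220:320,170:267]),h(g[120:265,165:306])]))
"
```

```text
t 16.05 L mm [  -1.9 -312. ] z 188.8 F [-1.4 -1.8 -0.5] w 32.8 tilt 0.28
0.035 [ 547.7 -126.4   71.9   70.7    6.9] [ 0.12698579 -0.71685048]
0.042 [ 544.4 -121.7   71.3   70.1    6.9] [-2.67240859  4.29746813]
top [ 547.4 -126.6   70.6   69.1    5.7] [-0.19198356 -0.88495328]
red [-0.04705315  0.05479816]
```

View pics/s7.png

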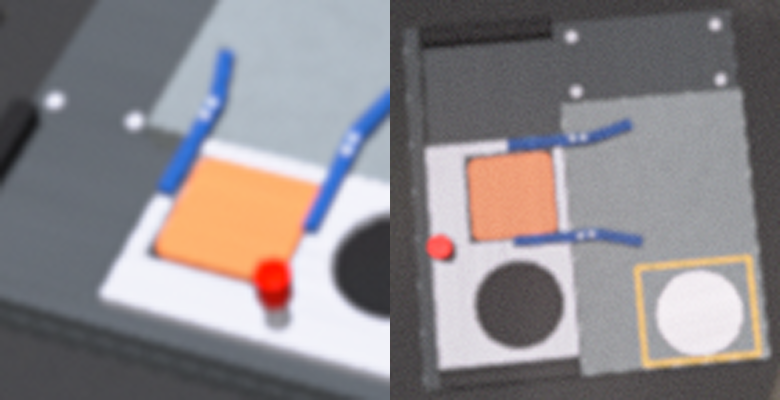

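Both views agree only with the blank's top at deck height (z=0.035): centre (0.1,-0.7) and (-0.2,-0.9) mm, about 70 x 71 mm, yaw 5.7–6.9°. So it lies flush in the pocket. The post is unchanged at the near stop and the disc is on its spot, so I hand in.

>>> apply_moves(moves=[[[0,0,0],0],[[0,0,0],0],[[0,0,0],0]])

```text
clock: 16.4
tcp_pos: [0.5808, -0.4253, 0.1895]
orientation: [-2.104, -2.333, -0.001]
contact_force: [-0.8, -0.6, -0.7]
grip_width: 0.0325
```

```bash
python3 -c "
from h import *
st(); print(r.hand_in())"
```

```text
t 16.4 L mm [   2.4 -301.4] z 189.5 F [-0.8 -0.6 -0.7] w 32.5 tilt 0.04
the job is handed in; nothing more can be done
None
```

The copper square blank from the lane now lies flush in the square pocket, and I handed the job in at 16.4 s. The hand-in reported no verdict.

I dragged the shuttle by its post to the near end stop; it stopped there at about 10 N. I then pushed the blank along the lane with two partly open fingers until it dropped in, without lifting it.

**Last checks:**
- **Blank:** both cameras put its centre within about 1 mm of the loading point, with its top at deck height. I did not measure its tilt directly; I judged it flat because the two views agree.
- **Shuttle:** the post reads x ≈ -47 mm, the same as just after it met the stop. That is 1 mm from the nominal -46 mm, within calibration error.
- **Spare blank and bystanders:** the silver disc is still inside its yellow frame. The arm met no unexpected force, but I did not re-measure the tape roll, bottle or timer.
- **Robot:** it was clear of everything at hand-in.

**What failed:** two attempts to square the blank by gripping it did not turn it, although the finger widths suggested a grip. The two-finger push from behind squared it instead.

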